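Open up the circuit-board holder

ROBOT

A 6-joint arm with a two-finger parallel gripper is mounted at the origin on the work surface. World frame = base frame: x ahead of the robot, y to its left, z up, the work surface at z = 0. Lengths are in m, angles in rad, forces in N, time in s.
With the tool pointing down it reaches from about 0.3 to 0.85 m from the base axis. Payload 4.2 kg.
Tool frame: the origin (TCP) lies midway between the tips of the shut fingers; the grasp point (between the pads) lies 19 mm behind it; z points along the fingers, y is the line along which they close (so a half turn about z gives the same grasp; the last joint's range is limited). The gripper opens to 91 mm and grips with 3 to 60 N. Pads are 32 mm wide; open, the fingers measure 118 mm over their backs; the gripper's body (76 mm by 178 mm) begins 60 mm behind the grasp point.
Start: joints at [1.094, 0.32, 1.565, -0, 1.257, -0.02], TCP at [0.254, 0.516, 0.214] pointing down, gripper open.
Joint ranges: [-3.11, 3.11], [-0.84, 2.01], [0.21, 2.61], [-1.34, 4.49], [0.05, 2.63], [-2.56, 2.56]. Speed limits (rad/s): [2.57, 2.57, 3.14, 3.14, 3.14, 3.14].

INTERFACE

Orientations are given as [roll, pitch, yaw] about the fixed x, y, z axes, in that order (R = Rz(yaw) Ry(pitch) Rx(roll)).
In Python, from bench import read_state, get_image, camera_model, sign_off gives the robot as it stands.
- The arm moves only by the tool drive_tool, never from a script. Its argument "targets" is one flat list of numbers, 7 for each row, row after row: the turn, a rotation vector about the tool's x, y, z in rad, then the shift along the tool's x, y, z in mm, then the finger opening in mm, from 0 to 91.2. A call has 1 to 5 rows; each row is the pose to reach, as a shift and turn from the pose commanded when the call began, along the tool's axes at that moment; what a row does not reach only later rows make up. A row lasts 1/8 s, in which the tool goes at most 62.5 mm and 10.7 degrees, less where a joint would pass 70% of its speed; a pose out of reach is approached as far as the arm can. A call with a gripper value outside its range is refused whole. The fingers move at their own pace and stop on an object; "squeeze" is the grip in N (left out, the last holds). Time passes only in rows, so rows that repeat a pose let the fingers close. It gives the time, the measured TCP pose, the force, the opening and the grip force at its end, in the units of the state.
- read_state(): the state, without advancing time (a new reading comes with each control period).
- get_image(name): name is "side" or "top"; returns (picture, depth): 384x512x3 uint8, blue, green, red; 384x512 float32, m along the optical axis (not along the pixel's ray), 0 where there is no reading.
- camera_model(name): a dict with "intrinsics" (3x3 intrinsics, pixels), "k1" (the pictures are not rectified: a ray, as slopes to the right and down, at radius r is drawn at 1 + k1 r^2 times it, then the intrinsics apply), "pose" (4x4, takes a point from camera to world coordinates). Camera axes: x right, y down, z forward; pixel columns grow to the right and rows downward; lengths in m; the calibration is good to about 2 mm. A picture is of the moment at which its call begins. camera_model takes no time and is no camera call.
- sign_off(): hands the job in; it is judged then, once.
The state is a dict: "time_s": time; "joint_positions": joint angles; "qd": joint speeds; "joint_efforts": joint torques, N m; "position": TCP position; "eef_rot": TCP orientation; "wrist_force": force on the tool from outside, world axes, zero at the start; "torque": the same for the moment, N m; "opening": opening from 0.0 (shut) to 1.0 (fully open); "grasp_force": force on a finger pad.
Only numpy, scipy, OpenCV 4.12 (cv2) and the standard library are available. Lean on these libraries where they do the work, as an engineer would, in place of code of your own. Each camera call takes 0.05 s, during which the arm holds its last target. There are 200 camera calls.

TASK

Open the circuit-board holder for a wider board: loosen the T-bar set screw on its jaw collar first, about a quarter turn anticlockwise seen from above, then slide that collar along the shaft right up against the holder's end stop, away from the fixed jaw. Leave the screw loose, and leave the collar and screw of the solder-reel stand alone.

Things in the scene. Friction and masses are not known exactly. Their poses are not given: they have to be found in the camera images.
- jaw_bar (a point): Centre of the T-bar of the set screw on the board holder's jaw collar, 116 mm above the table, over the shaft. Dark steel bar 46 mm long, 12 thick, 24 high (104 to 128 mm up); nothing else within 100 mm of it is above 104 mm. Moves with the collar, does not turn with the screw: x along the shaft to the end stop (away from the fixed jaw), y across it to the jaws' side, z up.
- holder: Board holder, fixed; origin under the base's centre, axes as jaw_bar. Grey base 280 x 90 x 12 mm, grey end blocks 80 mm high (fixed jaw at -x, end stop at +x), level 14 mm steel shaft 60 mm up along x. Black upright jaw plates at y = 62 mm, tops 80 mm up: one fixed, one on the collar. Aluminium collar 40 mm across, 36 long, flat top 84 mm up.
- jaw_screw (a joint): Angle of the jaw collar's set screw, rad. 0: fully tight, T-bar straight across the shaft (starts at 0 to 0.2). Grows anticlockwise seen from above to its stop at 1.5, bar along the shaft. The bar turns about its own centre without rising, with about 0.1 to 0.2 N m, and stays as left. Below about 1.1 it holds the collar; above, the collar is free.
- jaw_collar (a joint): Place of the jaw collar along the shaft, m; starts at 0 and grows towards the end stop, 0.12 is hard against it. With the screw loose it slides with 2 to 4 N and stays where it is left; with it tight it gives 1 to 2 mm. It cannot turn on the shaft.
- reel_bar (a point): Bystander: point 18 mm from the middle of the T-bar of a like set screw, 116 mm above the table, moving with that bar. It is on the solder-reel stand: wooden base 220 x 90 mm, two plywood posts, steel shaft with a 72 mm reel and a plain aluminium collar without a jaw. To be left alone.

How it is judged:
On the way, in this order (a step that is already met when the one before it is completed fails the run):
1. the set screw is loosened while the collar is still short of the end stop (value of joint jaw_screw above 1.05 rad and value of joint jaw_collar below 0.09 m), for 0.1 s.
2. the collar is slid to within 12 mm of the end stop (value of joint jaw_collar above 0.108 m), for 0.2 s.
At the end, for the whole second after the job is handed in: The jaw collar rests within 12 mm of the end stop (joint above 0.108 m), its screw is still loose (above 1.0 rad), and the reel stand's bar is within 12 mm of where it was (value of joint jaw_collar above 0.108 m and value of joint jaw_screw above 1 rad and velocity of joint jaw_collar below 0.01 m/s and distance of reel_bar from where it was at the start of the episode below 0.012 m); the robot touches nothing.
It fails at once if the reel stand's collar or screw is moved by more than 12 mm at the bar (distance of reel_bar from where it was at the start of the episode above 0.012 m).
It fails at once if the jaw collar is forced along by more than 10 mm with its screw still tight (value of joint jaw_screw below 0.6 rad and distance of jaw_bar from where it was at the start of the episode above 0.01 m).
It also fails if it takes over 38 s, if anything falls off the work surface, if the arm or the gripper's body presses on something with over 40 N, if the wrist force passes 120 N, or if a joint passes its speed limit or range.

## Working session

There is one attempt and no reset: what is moved stays moved. The work goes in short steps, Python scripts to look and compute and a tool call to move; the robot and the scene stay as the last step left them, time stands still between calls to the robot, and variables do not carry over. Pictures are saved under pics/ and viewed, at most 10 in all, crops included, and the job is handed in when it is done.

Besides the shell and the picture viewer there is one more tool, called after "Request:" as a command line: name --argument value ..., lists and objects as JSON in quotes. drive_tool: Moves the arm, as the interface text tells. Its arguments: {"type":"object","properties":{"targets":{"type":"array","items":{"type":"number"}},"squeeze":{"type":"number"}},"required":["targets"]}

```bash
mkdir -p pics
cat > h.py <<'E'
import numpy as np, cv2
from bench import *
def pts(name,d):
    m=camera_model(name);K=np.array(m["intrinsics"]);T=np.array(m["pose"])
    v,u=np.mgrid[0:384,0:512]
    p=cv2.undistortPoints(np.stack([u,v],-1).reshape(-1,1,2).astype(float),K,np.array([m["k1"],0,0,0,0.])).reshape(384,512,2)
    P=np.dstack([p*d[...,None],d])
    return P@T[:3,:3].T+T[:3,3]
E
python3 - <<'E'
from h import *
for n in("top","side"):
    im,d=get_image(n);cv2.imwrite(f"pics/{n}0.png",im);np.savez(n+"0",im=im,d=d)
    print(n,np.round(camera_model(n)["pose"],3).tolist())
s=read_state();print(s)
E
```

```text
top [[-0.006, -0.999, 0.035, 0.507], [-0.999, 0.005, -0.034, -0.004], [0.034, -0.036, -0.999, 0.758], [0.0, 0.0, 0.0, 1.0]]
side [[0.815, -0.374, 0.442, 0.155], [-0.579, -0.549, 0.603, -0.522], [0.017, -0.747, -0.664, 0.659], [0.0, 0.0, 0.0, 1.0]]
{'time_s': 0.1, 'joint_positions': array([ 1.09397582e+00,  3.20234677e-01,  1.56556868e+00, -3.06326786e-06,
        1.25739747e+00, -2.00070672e-02]), 'qd': array([ 0.00034566, -0.00126739, -0.00273633,  0.00096915,  0.00171996,
        0.00063329]), 'joint_efforts': array([-8.19992747e-04, -4.13335276e+01, -2.32510918e+01,  7.28315231e-02,
        4.22104402e-02, -3.68715780e-05]), 'position': array([0.2534203 , 0.51563144, 0.21319598]), 'eef_rot': array([-3.13998475e+00, -2.92606613e-05,  2.68478014e+00]), 'wrist_force': array([-0.60877972,  0.12247769,  0.34482962]), 'torque': array([-0.0228828 , -0.00556791, -0.00649788]), 'grasp_force': 0.0, 'opening': 1.0008383532353355}
```

View pics/top0.png

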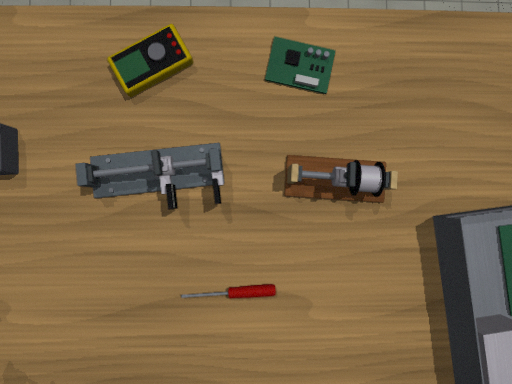

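View pics/side0.png

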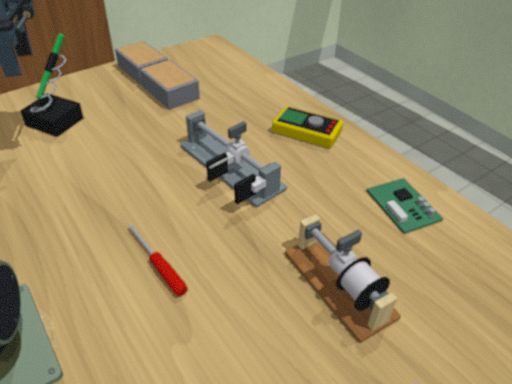

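The top view shows the holder around (155,170): T-bar at about (157,163), fixed jaw on the right at (215,165), end stop on the left at (84,174). The reel stand is separate, at (335,178). The side view agrees with this.

Run:
```python
from h import *
for n,(u0,u1,v0,v1) in dict(top=(130,190,140,190),side=(180,290,105,205)).items():
    z=np.load(n+"0.npz");P=pts(n,z["d"])[v0:v1,u0:u1].reshape(-1,3);ok=z["d"][v0:v1,u0:u1].ravel()>0
    P=P[ok]
    b=P[(P[:,2]>.108)&(P[:,2]<.135)]
    t=P[(P[:,2]>.12)&(P[:,2]<.135)]
    for q in(b,t):
        r=cv2.minAreaRect((q[:,:2]*1000).astype(np.float32));print(n,len(q),q.mean(0).round(4),np.median(q[:,2]),q.min(0).round(3),q.max(0).round(3),r)
# holder axis: end blocks tops z .072-.085
z=np.load("top0.npz");P=pts("top",z["d"])[135:205,65:235].reshape(-1,3)
for lo,hi in((.003,.02),(.055,.07),(.074,.09)):
    q=P[(P[:,2]>lo)&(P[:,2]<hi)];r=cv2.minAreaRect((q[:,:2]*1000).astype(np.float32));print(lo,len(q),r)
q=P[(P[:,2]>.072)&(P[:,2]<.088)]
for lo in np.arange(.05,.40,.02):
    s=q[(q[:,1]>=lo)&(q[:,1]<lo+.02)]
    if len(s):print(lo.round(2),len(s),s.mean(0).round(3),s[:,0].min().round(3),s[:,0].max().round(3))
# shaft fit
q=P[(P[:,2]>.060)&(P[:,2]<.070)];l=cv2.fitLine((q[:,:2]*1000).astype(np.float32),cv2.DIST_HUBER,0,.01,.01).ravel();print("shaft",l)
```

```text
top 221 [0.5828 0.1522 0.1258] 0.12793611865879762 [0.56  0.145 0.109] [0.606 0.162 0.131] ((583.15234375, 153.6798858642578), (45.68177795410156, 12.30645751953125), 9.05925178527832)
top 187 [0.5833 0.153  0.1279] 0.12826335443178738 [0.56  0.145 0.12 ] [0.606 0.162 0.131] ((583.1854858398438, 153.68516540527344), (45.61470031738281, 12.30645751953125), 9.05925178527832)
side 215 [0.5807 0.1492 0.1206] 0.12175006052572934 [0.559 0.143 0.108] [0.605 0.162 0.13 ] ((581.6194458007812, 153.2225341796875), (46.80647659301758, 15.904918670654297), 7.377862930297852)
side 124 [0.5808 0.1503 0.1257] 0.12661560823150336 [0.559 0.143 0.12 ] [0.605 0.162 0.13 ] ((581.781982421875, 153.5839385986328), (45.43434143066406, 15.135721206665039), 7.677494049072266)
0.003 3945 ((582.2457275390625, 197.96665954589844), (364.9854431152344, 150.51763916015625), 89.9170913696289)
0.055 1070 ((552.4710083007812, 177.105712890625), (97.13400268554688, 277.8288269042969), 4.536512851715088)
0.074 935 ((548.631103515625, 178.12301635742188), (108.6155014038086, 280.16790771484375), 6.233465671539307)
0.05 268 [0.578 0.057 0.079] 0.509 0.617
0.07 6 [0.603 0.071 0.074] 0.598 0.608
0.13 267 [0.556 0.141 0.08 ] 0.507 0.602
0.15 21 [0.587 0.152 0.079] 0.566 0.6
0.17 3 [0.578 0.171 0.079] 0.576 0.579
0.29 223 [0.566 0.302 0.078] 0.545 0.589
0.31 117 [0.568 0.315 0.081] 0.545 0.588
shaft [ 3.9209757e-02 -9.9923098e-01  5.7410114e+02  2.0569284e+02]
```

```bash
cat >> h.py <<'E'
from scipy.spatial.transform import Rotation as Ro
def go(x,y,z,yawdeg):
    s=read_state();R=Ro.from_euler('xyz',s["eef_rot"]);T=Ro.from_euler('xyz',[np.pi,0,np.radians(yawdeg)])
    print("t",s["time_s"].__round__(2),"turn",(R.inv()*T).as_rotvec().round(3),"shift",(R.inv().apply(np.array([x,y,z])-s["position"])*1000).round(1),"q",s["joint_positions"].round(2),"F",s["wrist_force"].round(1),"grip",round(s["grasp_force"],1),round(s["opening"]*91.2,1),"yaw",np.degrees(s["eef_rot"]).round(1),s["position"].round(4))
E
python3 -c "
from h import *
go(.583,.1535,.2,9)"
```

```text
t 0.1 turn [-1.000e-03  2.000e-03  2.528e+00] shift [-455.5 -179.6   13.5] q [ 1.09  0.32  1.57 -0.    1.26 -0.02] F [-0.6  0.1  0.3] grip 0.0 91.3 yaw [-179.9   -0.   153.8] [0.2534 0.5156 0.2132]
```

Request:
drive_tool --targets '[0, 0, 2.528, -455.5, -179.6, 0, 60, 0, 0, 2.528, -455.5, -179.6, 0, 60, 0, 0, 2.528, -455.5, -179.6, 0, 60, 0, 0, 2.528, -455.5, -179.6, 0, 60, 0, 0, 2.528, -455.5, -179.6, 0, 60]'

```text
time_s: 0.72
position: [0.4649, 0.2833, 0.2137]
eef_rot: [-3.141, -0.0, 1.741]
wrist_force: [0.9, -0.6, 0.0]
opening: 0.658
grasp_force: 0.0
```

```bash
python3 -c "
from h import *
go(.583,.1535,.2,9)"
```

```text
t 0.72 turn [-0.     0.     1.584] shift [-147.9   94.4   13.7] q [0.53 0.27 1.63 0.   1.24 0.36] F [ 0.9 -0.6  0. ] grip 0.0 60.0 yaw [-180.    -0.    99.8] [0.4649 0.2833 0.2137]
```

Request:
drive_tool --targets '[0, 0, 1.584, -147.9, 94.4, 14, 60, 0, 0, 1.584, -147.9, 94.4, 14, 60, 0, 0, 1.584, -147.9, 94.4, 14, 60, 0, 0, 1.584, -147.9, 94.4, 14, 60, 0, 0, 1.584, -147.9, 94.4, 14, 60]'

```text
time_s: 1.35
position: [0.583, 0.1549, 0.1991]
eef_rot: [-3.141, 0.001, 0.802]
wrist_force: [-0.5, 0.6, -0.5]
opening: 0.657
grasp_force: 0.0
```

```bash
python3 -c "
from h import *
go(.583,.1535,.2,9)"
```

```text
t 1.35 turn [-0.001  0.002  0.645] shift [-1.   1.  -0.9] q [0.24 0.37 1.52 0.   1.25 1.01] F [-0.5  0.6 -0.5] grip 0.0 59.9 yaw [-1.799e+02  1.000e-01  4.590e+01] [0.583  0.1549 0.1991]
```

Request:
drive_tool --targets '[0, 0, 0.645, -1, 1, 0, 60, 0, 0, 0.645, -1, 1, 0, 60, 0, 0, 0.645, -1, 1, 0, 60, 0, 0, 0.645, -1, 1, 0, 60, 0, 0, 0.645, -1, 1, 0, 60]'

```text
time_s: 1.98
position: [0.5827, 0.1545, 0.1995]
eef_rot: [3.142, 0.001, 0.166]
wrist_force: [-1.1, 0.4, 0.3]
opening: 0.656
grasp_force: 0.0
```

```bash
python3 -c "
from h import *
go(.583,.1535,.097,9)"
```

```text
t 1.98 turn [0.    0.001 0.009] shift [  0.3   1.  102.5] q [0.24 0.37 1.52 0.   1.25 1.64] F [-1.1  0.4  0.3] grip 0.0 59.8 yaw [1.8e+02 1.0e-01 9.5e+00] [0.5827 0.1545 0.1995]
```

Request:
drive_tool --targets '[0, 0, 0.009, 0.3, 1, 50, 60, 0, 0, 0.009, 0.3, 1, 85, 60, 0, 0, 0.009, 0.3, 1, 102.5, 60, 0, 0, 0.009, 0.3, 1, 102.5, 60, 0, 0, 0.009, 0.3, 1, 102.5, 60]'

```text
time_s: 2.6
position: [0.584, 0.1537, 0.0983]
eef_rot: [-3.141, -0.002, 0.156]
wrist_force: [0.2, -0.9, 0.8]
opening: 0.66
grasp_force: 0.0
```

Request:
drive_tool --targets '[0, 0, 0, 0, 0, 0, 25, 0, 0, 0, 0, 0, 0, 5, 0, 0, 0, 0, 0, 0, 5, 0, 0, 0, 0, 0, 0, 5, 0, 0, 0, 0, 0, 0, 5]' --squeeze 25

```text
time_s: 3.22
position: [0.5833, 0.154, 0.0975]
eef_rot: [-3.141, -0.0, 0.156]
wrist_force: [0.8, 0.3, 0.2]
opening: 0.156
grasp_force: 25.0
```

```bash
python3 -c "
from h import *
im,d=get_image('side');cv2.imwrite('pics/s1.png',cv2.resize(im[70:230,150:320],None,fx=3,fy=3))
go(.583,.1535,.097,89)"
```

```text
t 3.27 turn [-1.000e-03 -1.000e-03 -1.398e+00] shift [-0.4  0.4  0.5] q [0.24 0.46 1.66 0.   1.02 1.65] F [-0.2  1.1 -0.1] grip 25.0 14.0 yaw [-180.    -0.     8.9] [0.5833 0.1539 0.0975]
```

View pics/s1.png

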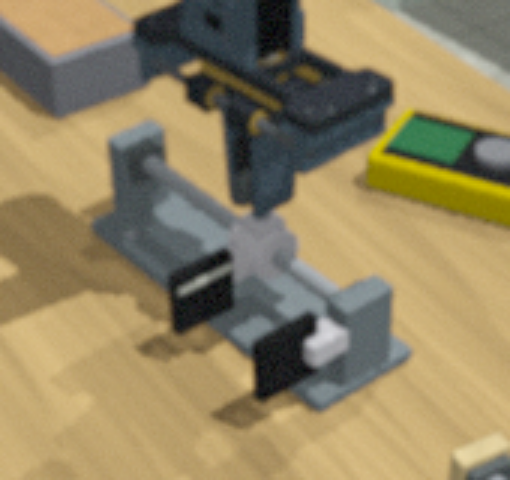

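The fingers straddle the bar above the collar (crop about (262,195)), holding at 14 mm and 25 N. Next I turn it anticlockwise.

Request:
drive_tool --targets '[0, 0, -0.14, 0, 0, 0, 5, 0, 0, -0.28, 0, 0, 0, 5, 0, 0, -0.42, 0, 0, 0, 5, 0, 0, -0.56, 0, 0, 0, 5, 0, 0, -0.7, 0, 0, 0, 5]' --squeeze 30

```text
time_s: 3.9
position: [0.5834, 0.1537, 0.0975]
eef_rot: [-3.141, -0.0, 0.86]
wrist_force: [-0.4, 1.4, -0.2]
opening: 0.152
grasp_force: 30.0
```

Request:
drive_tool --targets '[0, 0, -0.14, 0, 0, 0, 5, 0, 0, -0.28, 0, 0, 0, 5, 0, 0, -0.42, 0, 0, 0, 5, 0, 0, -0.56, 0, 0, 0, 5, 0, 0, -0.66, 0, 0, 0, 5]'

```text
time_s: 4.53
position: [0.5837, 0.1536, 0.0975]
eef_rot: [3.141, -0.0, 1.519]
wrist_force: [1.5, 0.2, -0.0]
opening: 0.155
grasp_force: 30.0
```

Request:
drive_tool --targets '[0, 0, 0, 0, 0, 0, 5, 0, 0, 0, 0, 0, 0, 5]'

```text
time_s: 4.78
position: [0.5837, 0.1536, 0.0975]
eef_rot: [3.141, -0.0, 1.514]
wrist_force: [1.1, 0.1, -0.7]
opening: 0.157
grasp_force: 30.0
```

```bash
python3 -c "
from h import *
s=read_state();a=np.radians(96);p=s['position'];print(s['torque'])
go(p[0]+.118*np.cos(a),p[1]+.118*np.sin(a),p[2],np.degrees(s['eef_rot'][2]))"
```

```text
[-0.00773497 -0.1437187  -0.11199605]
t 4.78 turn [ 0.001 -0.    -0.   ] shift [116.5 -18.9   0. ] q [0.24 0.46 1.66 0.   1.02 0.29] F [ 1.1  0.1 -0.7] grip 30.0 14.3 yaw [180.   -0.   86.8] [0.5837 0.1536 0.0975]
```

Request:
drive_tool --targets '[0, 0, 0, 8, -1.3, 0, 5, 0, 0, 0, 20, -3.2, 0, 5, 0, 0, 0, 32, -5.2, 0, 5, 0, 0, 0, 44, -7.1, 0, 5, 0, 0, 0, 50, -8.1, 0, 5]'

```text
time_s: 5.4
position: [0.578, 0.2052, 0.0975]
eef_rot: [3.141, -0.0, 1.517]
wrist_force: [1.7, -1.5, 0.1]
opening: 0.153
grasp_force: 30.0
```

```bash
python3 -c "
from h import *
im,d=get_image('side');cv2.imwrite('pics/s2.png',cv2.resize(im[70:230,150:320],None,fx=3,fy=3))
a=np.radians(96);
go(.5837+.118*np.cos(a),.1536+.118*np.sin(a),.0975,86.8)"
```

```text
t 5.45 turn [ 0.    -0.001  0.002] shift [ 64.7 -10.1   0.1] q [0.32 0.47 1.64 0.   1.03 0.38] F [1.6 1.  0.5] grip 30.0 13.9 yaw [ 1.80e+02 -1.00e-01  8.69e+01] [0.578  0.2058 0.0975]
```

View pics/s2.png

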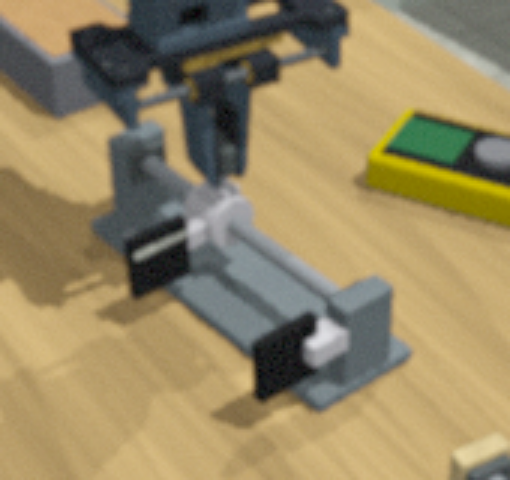

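The collar has moved with the gripper: its jaw plate is now at crop (160,255) and the gap has widened. I'll carry on to the stop.

Request:
drive_tool --targets '[0, 0, 0, 14, -2.2, 0, 5, 0, 0, 0, 28, -4.4, 0, 5, 0, 0, 0, 42, -6.6, 0, 5, 0, 0, 0, 54, -8.4, 0, 5, 0, 0, 0, 60, -9.4, 0, 5]'

```text
time_s: 6.08
position: [0.5715, 0.2654, 0.0975]
eef_rot: [-3.141, -0.0, 1.517]
wrist_force: [-0.2, -2.5, 2.7]
opening: 0.152
grasp_force: 30.0
```

Request:
drive_tool --targets '[0, 0, 0, 3, -0.5, 0, 5, 0, 0, 0, 4.5, -0.7, 0, 5, 0, 0, 0, 4.5, -0.7, 0, 5]'

```text
time_s: 6.45
position: [0.5712, 0.269, 0.0975]
eef_rot: [-3.141, -0.0, 1.515]
wrist_force: [-1.4, -0.8, 2.6]
opening: 0.154
grasp_force: 30.0
```

```bash
python3 -c "
from h import *
a=np.radians(96);
go(.5837+.12*np.cos(a),.1536+.12*np.sin(a),.0975,86.8)"
```

```text
t 6.45 turn [-0.001 -0.     0.   ] shift [ 4.  -0.2 -0. ] q [0.42 0.5  1.59 0.   1.05 0.48] F [-1.4 -0.8  2.6] grip 30.0 14.0 yaw [-180.    -0.    86.8] [0.5712 0.269  0.0975]
```

Request:
drive_tool --targets '[0, 0, 0, 2, -0.2, 0, 5, 0, 0, 0, 4, -0.3, 0, 5, 0, 0, 0, 4.5, -0.3, 0, 5, 0, 0, 0, 4.5, -0.3, 0, 5]'

```text
time_s: 6.95
position: [0.5708, 0.2731, 0.0974]
eef_rot: [-3.14, 0.001, 1.516]
wrist_force: [-4.2, -4.2, 4.4]
opening: 0.153
grasp_force: 30.0
```

Request:
drive_tool --targets '[0, 0, 0, 0, 0, 0, 30, 0, 0, 0, 0, 0, 0, 50, 0, 0, 0, 0, 0, 0, 50, 0, 0, 0, 0, 0, -30, 50, 0, 0, 0, 0, 0, -70, 50]'

```text
time_s: 7.58
position: [0.5711, 0.2734, 0.1669]
eef_rot: [-3.139, 0.001, 1.516]
wrist_force: [0.5, -0.6, 0.8]
opening: 0.548
grasp_force: 0.0
```

Request:
drive_tool --targets '[0, 0, 0, -60, 0, -30, 50, 0, 0, 0, -120, 0, -60, 50, 0, 0, 0, -170, 0, -60, 50, 0, 0, 0, -170, 0, -60, 50, 0, 0, 0, -170, 0, -60, 50]'

```text
time_s: 8.2
position: [0.5623, 0.104, 0.2273]
eef_rot: [3.141, -0.001, 1.515]
wrist_force: [0.2, 0.8, 0.3]
opening: 0.548
grasp_force: 0.0
```

```bash
python3 -c "
from h import *
for n in('top','side'):
    im,d=get_image(n)
    P=pts(n,d);m=(P[...,2]>.115)&(P[...,2]<.135)&(abs(P[...,0]-.57)<.05)&(abs(P[...,1]-.27)<.05)&(d>0)
    q=P[m];print(n,len(q),len(q) and cv2.minAreaRect((q[:,:2]*1000).astype(np.float32)))
    cv2.imwrite('pics/e%s.png'%n,im)
go(.57,.27,.2,86.8)"
```

```text
top 0 0
side 102 ((568.2763061523438, 270.43365478515625), (44.47398376464844, 12.847330093383789), 89.23960876464844)
t 8.3 turn [-0.    -0.     0.002] shift [165.3  -1.   27.1] q [0.16 0.31 1.55 0.   1.29 0.22] F [ 0.3 -0.5 -0.7] grip 0.0 49.7 yaw [-180.    -0.    86.9] [0.5622 0.1049 0.227 ]
```

View pics/eside.png

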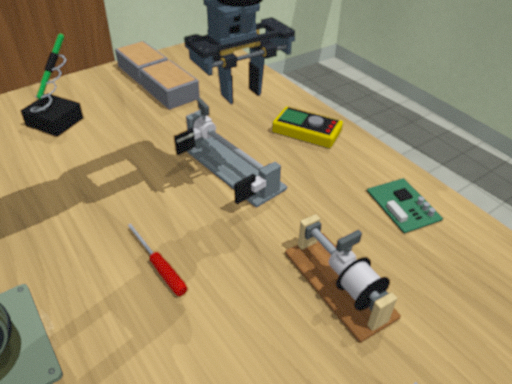

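The side view shows the collar against the end stop at (200,125), with the bar lying along the shaft (89° measured, so the screw is at about 1.4 rad). The travel measures about 118 mm. The reel stand hasn't moved and the gripper is clear, so I'm handing in.

```bash
python3 -c "
from bench import *
print(sign_off())"
```

```text
the job is handed in; nothing more can be done
None
```

The job is handed in, with no verdict shown: the set screw was loosened to about 1.4 rad, the jaw collar slid about 118 mm to the end stop, the screw left loose, and the reel stand untouched.

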